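# Pack the wedge tins of dough and start the resting timer

## Task

Pack all the wedge-shaped dough tins flat on the resting board as one tight row with their ends flush against its rail: start with a tin's straight side against the cheek and go on alternately head to tail, slant to slant and straight side to straight side, leaving no gaps. Then lay the straight bar on the board flush along the tins' free ends, centred on the board's length, and only then wind the timer's key clockwise until it stops. Leave the other things on the counter alone.

Things in the scene. Friction and masses are not known exactly. Their poses are not given: they have to be found in the camera images.
- board: fixed wooden board, base plate 8 mm thick, x from -103 to +73, y from -131 to +131 mm. Origin: on its underside; x points roughly away from the robot. A rail stands along the +x edge (inner face at x = +59 mm), a cheek at the -y end (inner face at y = -117 mm, from x = -31 to +59); both are 14 mm thick and rise 25 mm above the base plate. The -x and +y sides are open
- bar: loose straight wooden bar, 210 mm long (its x axis) by 40 mm wide (y) by 34 mm high, about 0.2 kg, with a dark wooden grip on top, in the middle: 50 mm along the bar, 12 mm thick, 30 mm high (from 34 to 64 mm above the underside). Origin: centre of its underside
- bar_end1 (a point): middle of the bar's +x end, at the underside
- bar_end2 (a point): middle of the bar's -x end, at the underside
- timer: fixed clockwork kitchen timer, white round body 84 mm across and 40 mm high, with a steel wing key on top. Origin: centre of its underside
- key (a joint): how far the timer's key is wound, rad: 0 is run down, 6.0 is the stop (fully wound). It winds clockwise seen from above, on a vertical axis through the timer's centre, against a light spring (about 0.1 N m to turn); it stays where it is left
- key_grip (a point): centre of the key's wing, on its turning axis, 70 mm above the counter. The wing is 48 mm long (along this point's x), 12 mm thick (y) and stands from 47 to 81 mm above the counter
- tin1: closed wedge-shaped metal tin, 0.2 kg, maybe absent (3 to 5 are there). Plan, mm: x from -45 (wide end, 58) to +45 (narrow end, 30); one long side straight at y = -22, the other slants from y = +36 (wide end) to +8. 30 high, bottom edge bevelled 2.5. On the lid a dark wooden grip, centred over the origin: 36 along x, 12 thick, from z = 30 to 64. Origin: on the underside. A pair fills 90 by 88
- tin2: a tin just like tin1; may be absent
- tin3: a tin just like tin1; may be absent
- tin4: a tin just like tin1; may be absent
- tin5: a tin just like tin1; may be absent
- tin1_narrow (a point): middle of the narrow end of tin1, at lid height
- tin2_narrow (a point): middle of the narrow end of tin2, at lid height
- tin3_narrow (a point): middle of the narrow end of tin3, at lid height
- tin4_narrow (a point): middle of the narrow end of tin4, at lid height
- tin5_narrow (a point): middle of the narrow end of tin5, at lid height
- ramekin1: white fluted ramekin of sugar, 82 mm across, 43 mm high; may stand among the tins. Bystander: leave it alone. Origin: centre of its underside
- ramekin2: white fluted ramekin, the same. Bystander: leave it alone. Origin: centre of its underside
- jar: amber glass jar, 76 mm across, 110 mm high. Bystander: leave it alone. Origin: centre of its underside
- lemon: lemon, 88 mm long, 58 mm high. Bystander: leave it alone. Origin: centre of its underside
- butterbowl: white bowl of butter cubes, 144 mm across, 80 mm high. Bystander: leave it alone. Origin: centre of its underside

How it is judged:
On the way, in this order (a step that is already met when the one before it is completed fails the run):
1. all tins there are packed head to tail in a tight row from the cheek, flat on the board (((y of tin1 in the frame of board between -0.1 and -0.09 m and x of tin1 in the frame of board between 0.007 and 0.019 m and x of tin1_narrow in the frame of board above 0.049 m) or (y of tin1 in the frame of board between -0.056 and -0.044 m and x of tin1 in the frame of board between 0.007 and 0.019 m and x of tin1_narrow in the frame of board below -0.021 m) or (y of tin1 in the frame of board between -0.012 and 0.002 m and x of tin1 in the frame of board between 0.007 and 0.019 m and x of tin1_narrow in the frame of board above 0.049 m) or (y of tin1 in the frame of board between 0.032 and 0.048 m and x of tin1 in the frame of board between 0.007 and 0.019 m and x of tin1_narrow in the frame of board below -0.021 m) or (y of tin1 in the frame of board between 0.076 and 0.094 m and x of tin1 in the frame of board between 0.007 and 0.019 m and x of tin1_narrow in the frame of board above 0.049 m)) and ((y of tin2 in the frame of board between -0.1 and -0.09 m and x of tin2 in the frame of board between 0.007 and 0.019 m and x of tin2_narrow in the frame of board above 0.049 m) or (y of tin2 in the frame of board between -0.056 and -0.044 m and x of tin2 in the frame of board between 0.007 and 0.019 m and x of tin2_narrow in the frame of board below -0.021 m) or (y of tin2 in the frame of board between -0.012 and 0.002 m and x of tin2 in the frame of board between 0.007 and 0.019 m and x of tin2_narrow in the frame of board above 0.049 m) or (y of tin2 in the frame of board between 0.032 and 0.048 m and x of tin2 in the frame of board between 0.007 and 0.019 m and x of tin2_narrow in the frame of board below -0.021 m) or (y of tin2 in the frame of board between 0.076 and 0.094 m and x of tin2 in the frame of board between 0.007 and 0.019 m and x of tin2_narrow in the frame of board above 0.049 m)) and ((y of tin3 in the frame of board between -0.1 and -0.09 m and x of tin3 in the frame of board between 0.007 and 0.019 m and x of tin3_narrow in the frame of board above 0.049 m) or (y of tin3 in the frame of board between -0.056 and -0.044 m and x of tin3 in the frame of board between 0.007 and 0.019 m and x of tin3_narrow in the frame of board below -0.021 m) or (y of tin3 in the frame of board between -0.012 and 0.002 m and x of tin3 in the frame of board between 0.007 and 0.019 m and x of tin3_narrow in the frame of board above 0.049 m) or (y of tin3 in the frame of board between 0.032 and 0.048 m and x of tin3 in the frame of board between 0.007 and 0.019 m and x of tin3_narrow in the frame of board below -0.021 m) or (y of tin3 in the frame of board between 0.076 and 0.094 m and x of tin3 in the frame of board between 0.007 and 0.019 m and x of tin3_narrow in the frame of board above 0.049 m)) and ((y of tin4 in the frame of board between -0.1 and -0.09 m and x of tin4 in the frame of board between 0.007 and 0.019 m and x of tin4_narrow in the frame of board above 0.049 m) or (y of tin4 in the frame of board between -0.056 and -0.044 m and x of tin4 in the frame of board between 0.007 and 0.019 m and x of tin4_narrow in the frame of board below -0.021 m) or (y of tin4 in the frame of board between -0.012 and 0.002 m and x of tin4 in the frame of board between 0.007 and 0.019 m and x of tin4_narrow in the frame of board above 0.049 m) or (y of tin4 in the frame of board between 0.032 and 0.048 m and x of tin4 in the frame of board between 0.007 and 0.019 m and x of tin4_narrow in the frame of board below -0.021 m) or (y of tin4 in the frame of board between 0.076 and 0.094 m and x of tin4 in the frame of board between 0.007 and 0.019 m and x of tin4_narrow in the frame of board above 0.049 m)) and ((y of tin5 in the frame of board between -0.1 and -0.09 m and x of tin5 in the frame of board between 0.007 and 0.019 m and x of tin5_narrow in the frame of board above 0.049 m) or (y of tin5 in the frame of board between -0.056 and -0.044 m and x of tin5 in the frame of board between 0.007 and 0.019 m and x of tin5_narrow in the frame of board below -0.021 m) or (y of tin5 in the frame of board between -0.012 and 0.002 m and x of tin5 in the frame of board between 0.007 and 0.019 m and x of tin5_narrow in the frame of board above 0.049 m) or (y of tin5 in the frame of board between 0.032 and 0.048 m and x of tin5 in the frame of board between 0.007 and 0.019 m and x of tin5_narrow in the frame of board below -0.021 m) or (y of tin5 in the frame of board between 0.076 and 0.094 m and x of tin5 in the frame of board between 0.007 and 0.019 m and x of tin5_narrow in the frame of board above 0.049 m)) and ((y of tin1 in the frame of board between -0.1 and -0.09 m and x of tin1 in the frame of board between 0.007 and 0.019 m and x of tin1_narrow in the frame of board above 0.049 m) or (y of tin2 in the frame of board between -0.1 and -0.09 m and x of tin2 in the frame of board between 0.007 and 0.019 m and x of tin2_narrow in the frame of board above 0.049 m) or (y of tin3 in the frame of board between -0.1 and -0.09 m and x of tin3 in the frame of board between 0.007 and 0.019 m and x of tin3_narrow in the frame of board above 0.049 m) or (y of tin4 in the frame of board between -0.1 and -0.09 m and x of tin4 in the frame of board between 0.007 and 0.019 m and x of tin4_narrow in the frame of board above 0.049 m) or (y of tin5 in the frame of board between -0.1 and -0.09 m and x of tin5 in the frame of board between 0.007 and 0.019 m and x of tin5_narrow in the frame of board above 0.049 m)) and ((y of tin1 in the frame of board between -0.056 and -0.044 m and x of tin1 in the frame of board between 0.007 and 0.019 m and x of tin1_narrow in the frame of board below -0.021 m) or (y of tin2 in the frame of board between -0.056 and -0.044 m and x of tin2 in the frame of board between 0.007 and 0.019 m and x of tin2_narrow in the frame of board below -0.021 m) or (y of tin3 in the frame of board between -0.056 and -0.044 m and x of tin3 in the frame of board between 0.007 and 0.019 m and x of tin3_narrow in the frame of board below -0.021 m) or (y of tin4 in the frame of board between -0.056 and -0.044 m and x of tin4 in the frame of board between 0.007 and 0.019 m and x of tin4_narrow in the frame of board below -0.021 m) or (y of tin5 in the frame of board between -0.056 and -0.044 m and x of tin5 in the frame of board between 0.007 and 0.019 m and x of tin5_narrow in the frame of board below -0.021 m)) and ((y of tin1 in the frame of board between -0.012 and 0.002 m and x of tin1 in the frame of board between 0.007 and 0.019 m and x of tin1_narrow in the frame of board above 0.049 m) or (y of tin2 in the frame of board between -0.012 and 0.002 m and x of tin2 in the frame of board between 0.007 and 0.019 m and x of tin2_narrow in the frame of board above 0.049 m) or (y of tin3 in the frame of board between -0.012 and 0.002 m and x of tin3 in the frame of board between 0.007 and 0.019 m and x of tin3_narrow in the frame of board above 0.049 m) or (y of tin4 in the frame of board between -0.012 and 0.002 m and x of tin4 in the frame of board between 0.007 and 0.019 m and x of tin4_narrow in the frame of board above 0.049 m) or (y of tin5 in the frame of board between -0.012 and 0.002 m and x of tin5 in the frame of board between 0.007 and 0.019 m and x of tin5_narrow in the frame of board above 0.049 m)) and ((y of tin1 in the frame of board between 0.032 and 0.048 m and x of tin1 in the frame of board between 0.007 and 0.019 m and x of tin1_narrow in the frame of board below -0.021 m) or (y of tin2 in the frame of board between 0.032 and 0.048 m and x of tin2 in the frame of board between 0.007 and 0.019 m and x of tin2_narrow in the frame of board below -0.021 m) or (y of tin3 in the frame of board between 0.032 and 0.048 m and x of tin3 in the frame of board between 0.007 and 0.019 m and x of tin3_narrow in the frame of board below -0.021 m) or (y of tin4 in the frame of board between 0.032 and 0.048 m and x of tin4 in the frame of board between 0.007 and 0.019 m and x of tin4_narrow in the frame of board below -0.021 m) or (y of tin5 in the frame of board between 0.032 and 0.048 m and x of tin5 in the frame of board between 0.007 and 0.019 m and x of tin5_narrow in the frame of board below -0.021 m) or y of each of tin1, tin2, tin3, tin4, tin5 in the frame of board below 0.06 m) and angle between each of tin1, tin2, tin3, tin4, tin5's own z axis and vertical below 0.08 rad and z of each of tin1, tin2, tin3, tin4, tin5 in the frame of board below 0.0115 m), for 0.2 s.
2. the bar lies on the board flush along the tins' free ends (x of bar_end1 in the frame of board between -0.057 and -0.045 m and x of bar_end2 in the frame of board between -0.057 and -0.045 m and y of bar in the frame of board between -0.045 and 0.035 m and z of bar in the frame of board below 0.0115 m and angle between bar's own z axis and vertical below 0.08 rad), for 0.2 s.
3. the key is wound to its stop (value of joint key above 5.6 rad), for 0.2 s.
At the end, for the whole second after the job is handed in: All tins flat, head to tail, ends within 5 mm of the rail; the first within 5 mm of the cheek, the next ones each 44 mm on (5 mm plus 2 mm a place); both bar ends within 6 mm of flush with the tins' free ends, bar centred within 40 mm; key past 5.6 rad of 6.0; all at rest (all of step 1 and all of step 2 and value of joint key above 5.6 rad and linear speed of each of tin1, tin2, tin3, tin4, tin5, bar below 0.02 m/s); the robot touches nothing.
It fails at once if the ramekin1 is pushed away or tipped over (distance of ramekin1 from where it was at the start of the episode above 0.05 m or angle between ramekin1's own z axis and vertical above 0.6 rad).
It fails at once if the ramekin2 is pushed away or tipped over (distance of ramekin2 from where it was at the start of the episode above 0.05 m or angle between ramekin2's own z axis and vertical above 0.6 rad).
It fails at once if the jar is pushed away or tipped over (distance of jar from where it was at the start of the episode above 0.05 m or angle between jar's own z axis and vertical above 0.6 rad).
It fails at once if the lemon is pushed away or tipped over (distance of lemon from where it was at the start of the episode above 0.05 m or angle between lemon's own z axis and vertical above 0.6 rad).
It fails at once if the butterbowl is pushed away or tipped over (distance of butterbowl from where it was at the start of the episode above 0.05 m or angle between butterbowl's own z axis and vertical above 0.6 rad).
Of tin1, tin2, tin3, tin4, tin5 only 3 to 5 are there at a start; the rules pass over those that are not, and their reading is None.
At some moment in a run one of tin1, tin2, tin3, tin4, tin5, bar may be knocked a few centimetres aside while the robot is not near it.
Once in a run the grip may slacken for a moment while it holds something.
It also fails if it takes over 210 s, if anything falls off the work surface, if the arm or the gripper's body presses on something with over 40 N, if the wrist force passes 120 N, or if a joint passes its speed limit or range.

## Robot

A 6-joint arm with a two-finger parallel gripper is mounted at the origin on the work surface. World frame = base frame: x ahead of the robot, y to its left, z up, the work surface at z = 0. Lengths are in m, angles in rad, forces in N, time in s.
With the tool pointing down it reaches from about 0.275 to 0.875 m from the base axis. Payload 12.5 kg.
Tool frame: the origin (TCP) lies at the very end of the fingers, on their centre line; the grasp point (between the pads) lies 19 mm behind it; z points along the fingers, y is the line along which they close (so a half turn about z gives the same grasp; the last joint's range is limited). The gripper opens to 85 mm and grips with 20 to 120 N. Pads are 22 mm wide; open, the fingers measure 114 mm over their backs; the gripper's body (76 mm by 85 mm) begins 54 mm behind the grasp point. The pads swing forward as they close: fully open they stand 13 mm farther back than shut.
Start: joints at [1.152, 0.351, 1.652, -0, 1.139, -0.085], TCP at [0.18, 0.52, 0.231] pointing down, gripper open.
Joint ranges: [-2.75, 2.75], [-0.79, 2.1], [0.01, 2.65], [-1.57, 4.71], [0.07, 3.14], [-2.87, 2.87]. Speed limits (rad/s): [2.22, 2.22, 2.79, 3.14, 3.14, 3.14].

## Interface

Orientations are given as a 3x3 rotation matrix whose columns are the frame's x, y, z axes.
In Python, from bench import manip, grab_frame, get_calibration gives the robot as it stands (manip), with the cameras as plain functions. Calls block until the motion is done:
- manip.move_ptp(position, orientation): joint-space move of the TCP to a pose.
- manip.move_l(position, attitude=None, max_speed=0.15): straight line of the TCP; attitude=None keeps the orientation; max_speed is the mean speed in m/s.
- manip.move_j(angles): joint-space move.
- manip.set_gripper(opening, effort=None): opening from 0.0 (shut) to 1.0 (fully open); effort is the grip in N (None keeps the last); returns when the fingers have stopped.
- manip.dwell(seconds).
- manip.inverse_kinematics(position, orientation): joint angles nearest the present ones, or None.
- grab_frame(name): name is "side" or "top" or "wrist"; returns the picture (480x640x3 uint8, red, green, blue); there is no depth.
- get_calibration(name): a dict with "camera_matrix" (3x3 intrinsics, pixels), "R" (3x3) and "t" (3): a world point X has camera coordinates R X + t. Camera axes: x right, y down, z forward; pixel columns grow to the right and rows downward; lengths in m; the calibration is good to about 2 mm. A picture is of the moment at which its call begins: read the wrist's pose just before it. get_calibration takes no time and is no camera call; for the wrist camera it gives the pose at the moment of the call.
A pose or a line that the arm cannot do raises manip.Unreachable and nothing moves.
- manip.sign_off(): hands the job in; it is judged then, once.
Readings, each from a call of its own:
- manip.read_time(): time.
- manip.read_qpos(): joint angles.
- manip.read_joint_vel(): joint speeds.
- manip.read_joint_torque(): joint torques, N m.
- manip.read_ee_pos(): TCP position.
- manip.read_tcp_rot(): TCP orientation.
- manip.read_force(): force on the tool from outside, world axes, zero at the start.
- manip.read_ft_torque(): the same for the moment, N m.
- manip.read_grip_width(): opening from 0.0 (shut) to 1.0 (fully open).
- manip.read_grip_force(): force on a finger pad.
Only numpy, scipy, OpenCV 4.12 (cv2) and the standard library are available. Lean on these libraries where they do the work, as an engineer would, in place of code of your own. Each camera call takes 0.05 s, during which the arm holds its last target. There are 200 camera calls.

## Working session

There is one attempt and no reset: what is moved stays moved. The work goes in short steps, each a Python script; the robot and the scene stay as the last script left them, time stands still between calls to the robot, and variables do not carry over. Pictures are saved under pics/ and viewed, at most 14 in all, crops included, and the job is handed in when it is done.

```bash
mkdir -p pics; ls; python3 - <<'E'
from bench import manip, grab_frame, get_calibration
import cv2
for n in ("top","side"):
    cv2.imwrite(f"pics/{n}0.png",grab_frame(n)[:,:,::-1])
    print(n,get_calibration(n))
print(manip.read_time(),manip.read_ee_pos(),manip.read_tcp_rot())
E
```

```text
bench.py
pics
top {'camera_matrix': array([[484.43729129,   0.        , 311.48878882],
       [  0.        , 484.43729129, 239.13050043],
       [  0.        ,   0.        ,   1.        ]]), 'R': array([[-0.01477967, -0.99982736, -0.0112609 ],
       [-0.98867112,  0.0162953 , -0.14921086],
       [ 0.1493686 ,  0.00892804, -0.98874128]]), 't': array([-0.03826543,  0.60139304,  1.19580925])}
side {'camera_matrix': array([[546.78142428,   0.        , 323.24599093],
       [  0.        , 546.78142428, 234.60341816],
       [  0.        ,   0.        ,   1.        ]]), 'R': array([[-0.98181276, -0.18860469,  0.02172512],
       [-0.12473515,  0.55455869, -0.82274285],
       [ 0.14312531, -0.81048931, -0.56799843]]), 't': array([0.55806876, 0.15619217, 1.12529197])}
0.1 [0.18007459 0.51937903 0.23082579] [[-9.44786221e-01  3.27687078e-01 -4.19024001e-04]
 [ 3.27687333e-01  9.44785771e-01 -9.27282261e-04]
 [ 9.20295000e-05 -1.01339236e-03 -9.99999482e-01]]
```

View pics/top0.png

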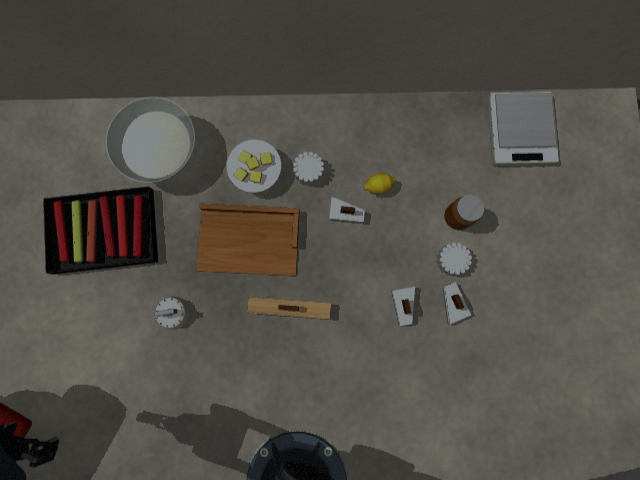

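View pics/side0.png

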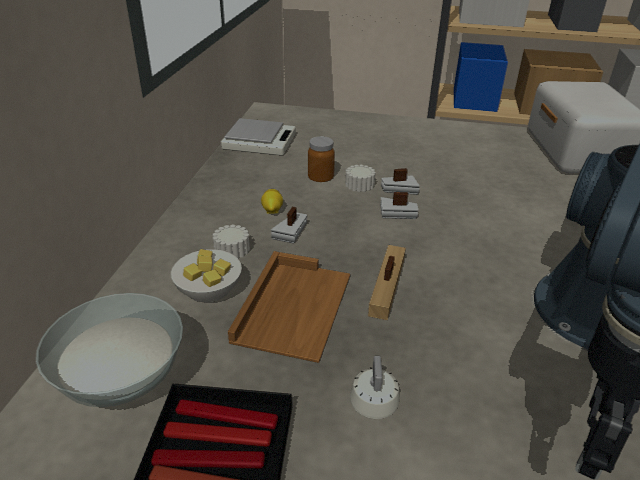

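Top view: three tins (grips at about (348,210), (407,306), (457,301)), the bar (289,308), the timer (170,313), and the board at cols 197–299, rows 205–275 with the cheek on the right. The side view confirms three tins. Next I'll take close wrist views.

```bash
cat > h.py <<'E'
import numpy as np, cv2
from bench import manip, grab_frame, get_calibration
def Rd(a):
    c,s=np.cos(a),np.sin(a); return np.array([[c,s,0],[s,-c,0],[0,0,-1.]])
def unproj(cal,px,z):
    K,R,t=cal["camera_matrix"],cal["R"],cal["t"]
    d=R.T@np.linalg.inv(K)@np.array([px[0],px[1],1.]); C=-R.T@t
    return C+d*(z-C[2])/d[2]
def proj(cal,X):
    p=cal["camera_matrix"]@(cal["R"]@np.asarray(X)+cal["t"]); return p[:2]/p[2]
def snap(name,path):
    cal=get_calibration(name); im=grab_frame(name)
    cv2.imwrite(path,im[:,:,::-1]); np.save(path+".npy",np.array([cal["camera_matrix"],cal["R"],np.column_stack([cal["t"]]*3)])); return cal,im
def load(path):
    a=np.load(path+".npy"); return dict(camera_matrix=a[0],R=a[1],t=a[2][:,0])
E
python3 - <<'E'
from h import *
c=get_calibration("top")
for n,p,z in [("bRL",(200,205),.033),("bRR",(299,208),.033),("bNR",(297,275),.008),("bNL",(197,271),.008),("tA",(348,210),.064),("tB",(407,306),.064),("tC",(457,301),.064),("bar",(289,308),.064),("timer",(170,313),.075),("ram",(456,259),.043)]:
    print(n,unproj(c,p,z).round(3))
cc=get_calibration("wrist"); print("cam",(-cc["R"].T@cc["t"]),cc["R"],cc["camera_matrix"])
E
```

```text
bRL [0.698 0.243 0.033]
bRR [ 0.685 -0.016  0.033]
bNR [ 0.512 -0.008  0.008]
bNL [0.527 0.254 0.008]
tA [ 0.671 -0.142  0.064]
tB [ 0.427 -0.281  0.064]
tC [ 0.438 -0.404  0.064]
bar [0.427 0.01  0.064]
timer [0.419 0.301 0.075]
ram [ 0.544 -0.414  0.043]
cam [0.11068107 0.54344554 0.3740755 ] [[ 0.32735059  0.94490244 -0.00098281]
 [ 0.90502054 -0.31323463  0.28778792]
 [ 0.27162366 -0.09509701 -0.95769366]] [[378.95709247   0.         317.0584054 ]
 [  0.         378.95709247 238.4246426 ]
 [  0.           0.           1.        ]]
```

```bash
python3 - <<'E'
from h import *
for i,(x,y) in enumerate([(.5,.13),(.56,-.08),(.47,-.32)]):
    manip.move_ptp([x,y,.27],Rd(np.pi)); manip.dwell(.3)
    cal,im=snap("wrist",f"pics/w{i}.png")
    cv2.imwrite(f"pics/v{i}.png",cv2.resize(im[:,:,::-1],(800,600),interpolation=cv2.INTER_CUBIC))
print(manip.read_time(), manip.read_qpos())
E
```

```text
4.8667 [-6.78597784e-01  3.48332121e-01  1.55605706e+00  3.57240829e-05
  1.23712187e+00 -2.25023381e+00]
```

View pics/v0.png

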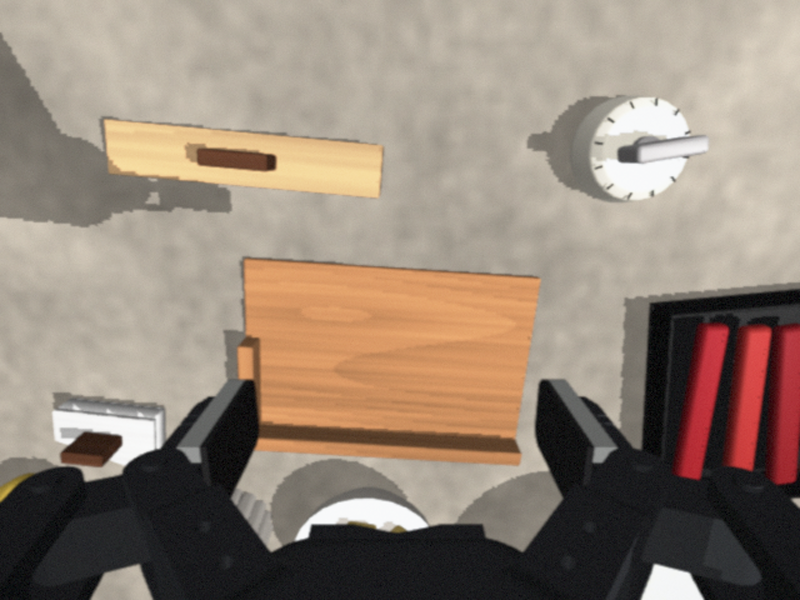

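View pics/v1.png

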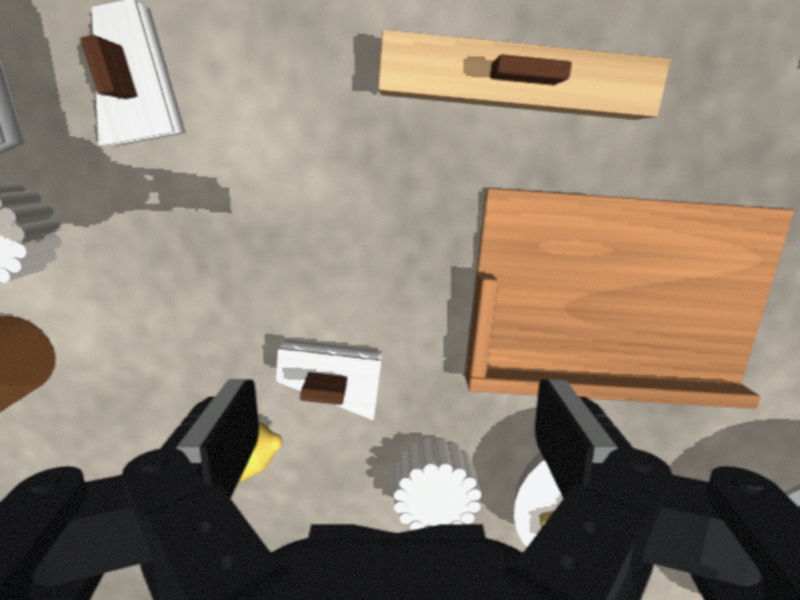

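View pics/v2.png

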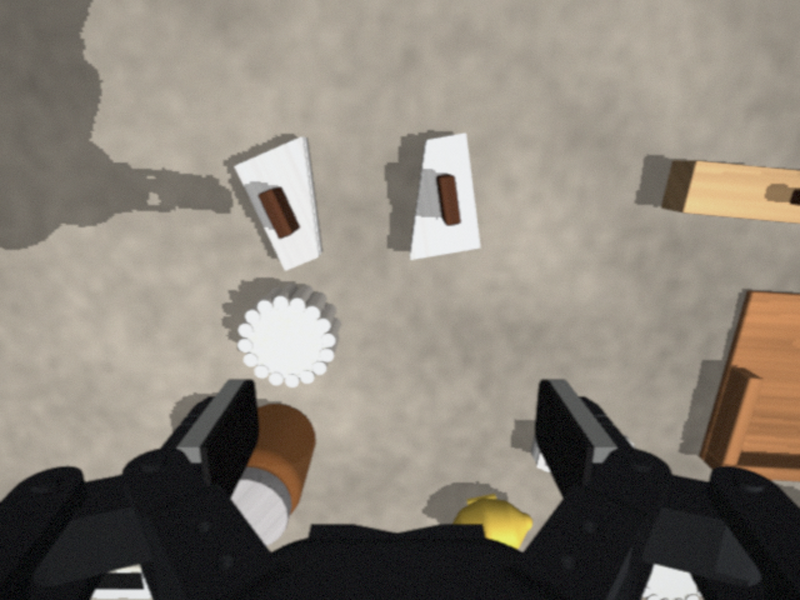

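v0 and v1 show the board's near corners, the rail and the bar. v1 shows tin A with its narrow end left, v2 shows tins B (narrow end up) and C (wide end up), and the timer in v0 is at (640,149). The ramekins, lemon and jar stay clear of finger paths. Now I'll fit the poses to the corners I read off.

```bash
cat >> h.py <<'E'
from scipy.optimize import least_squares
TIN=np.array([[45,-22,30],[45,8,30],[-45,36,30],[-45,-22,30]])/1e3
BAR=np.array([[-105,-20,34],[105,-20,34],[105,20,34],[-105,20,34]])/1e3
BRD=np.array([[-103,-131,8],[-103,131,8],[73,-131,33],[73,131,33]])/1e3
def w2(p,L):
    c,s=np.cos(p[2]),np.sin(p[2]); L=np.atleast_2d(L)
    return np.column_stack([p[0]+c*L[:,0]-s*L[:,1],p[1]+s*L[:,0]+c*L[:,1],L[:,2]])
def fit(obs,p0):
    "obs: list of (cal, local pt, pixel in 640 image)"
    f=lambda p:np.concatenate([proj(c,w2(p,l)[0])-np.array(q) for c,l,q in obs])
    r=least_squares(f,p0,x_scale=[.1,.1,1],loss='soft_l1'); return r.x,r.fun.reshape(-1,2)
E
python3 - <<'E'
from h import *
C=[load(f"pics/w{i}.png") for i in range(3)]
def ob(v,M,idx,px): return [(C[v],M[i],np.array(p)/1.25) for i,p in zip(idx,px)]
res={}
res['board']=fit(ob(0,BRD,[0,1,3],[(245,259),(539,278),(520,464)])+ob(1,BRD,[0,1,2,3],[(487,188),(793,211),(471,390),(757,407)]),[.6,.12,-.04])
res['A']=fit(ob(1,TIN,[0,1,2,3],[(277,353),(277,381),(375,418),(381,359)]),[.67,-.14,-1.57])
res['B']=fit(ob(2,TIN,[0,1,2,3],[(467,134),(428,139),(411,259),(480,248)]),[.43,-.28,3.1])
res['C']=fit(ob(2,TIN,[0,1,2,3],[(287,270),(321,252),(304,137),(235,166)]),[.44,-.4,.4])
res['bar']=fit(ob(0,BAR,[0,1,2,3],[(103,118),(383,145),(379,197),(107,172)])+ob(1,BAR,[0,1],[(384,30),(669,58)])+ob(2,BAR,[0,3],[(694,161),(685,212)]),[.42,.01,1.5])
for k,(p,r) in res.items(): print(k,p.round(4),r.round(1).tolist())
a,b=unproj(C[0],np.array((638,155))/1.25,.081),unproj(C[0],np.array((707,143))/1.25,.081)
print("key",a,b,np.linalg.norm(b-a)); print(unproj(C[0],np.array((640,149))/1.25,.04))
E
```

```text
board [ 0.6235  0.1206 -0.0643] [[-1.8, -0.4], [1.6, -0.5], [0.1, 1.3], [-0.1, -0.0], [1.4, -1.7], [-2.3, 1.3], [0.1, 1.5]]
A [ 0.6764 -0.1399 -1.6561] [[0.4, -1.4], [0.0, 1.0], [0.2, -0.3], [-0.7, 0.4]]
B [ 0.4284 -0.2797  3.3065] [[0.1, -0.7], [0.2, 0.7], [-0.6, 0.1], [0.2, -0.1]]
C [ 0.4379 -0.4067  0.3959] [[0.4, -0.1], [-0.6, 3.4], [-0.6, -1.0], [0.9, -0.0]]
bar [0.3904 0.0162 1.4878] [[0.1, 2.4], [-1.0, 0.4], [5.5, -86.6], [-7.3, -87.6], [-2.2, 1.3], [0.5, 0.8], [0.1, 1.2], [18.7, -84.1]]
key [0.425886   0.29251315 0.081     ] [0.41818806 0.33739929 0.081     ] 0.045541457548797425
[0.42149971 0.31341525 0.04      ]
```

```bash
cat >> h.py <<'E'
BP=np.array([.6235,.1206,-.0643])
def bw(x,y): return w2(BP,[x,y,0])[0][:2]
def okyaw(a):
    return (a+np.pi)%(2*np.pi)-np.pi
def pickyaws(p,th,q,phi):
    "tool yaw pair (pick, place): same grasp flip, J6 in range at both"
    j6=lambda P,a: okyaw(np.arctan2(P[1],P[0])-a+np.pi/2)
    c=[(max(abs(j6(p,th+f)),abs(j6(q,phi+f))),th+f,phi+f) for f in (0,np.pi)]
    return min(c)[1:]
def pick(p,a,z,hover=.16,op=.45,effort=50):
    manip.set_gripper(op); manip.move_ptp([p[0],p[1],hover],Rd(a))
    manip.move_l([p[0],p[1],z],Rd(a),.12); manip.set_gripper(0.,effort)
    w=manip.read_grip_width(); manip.move_l([p[0],p[1],hover],Rd(a),.12)
    print("pick width",round(w,3),round(manip.read_grip_width(),3),"F",manip.read_force().round(1),"t",manip.read_time()); return manip.read_grip_width()
def push(d,step,fmax,nmax,a):
    "step along world dir d until the outside force against it rises by fmax"
    d=np.asarray(d,float); f0=manip.read_force()@d; pos=np.array(manip.read_ee_pos()); f=0
    for i in range(nmax):
        pos=pos+d*step; manip.move_l(pos,Rd(a),.02); f=-(manip.read_force()@d-f0)
        if f>fmax: break
    return i+1,round(f,1)
def place(bx,by,a,zt,hover=.16,dx=-.005,dy=.005,pushy=True,fx=6,fy=6,rel=.3):
    q=bw(bx+dx,by+dy); cth,sth=np.cos(BP[2]),np.sin(BP[2])
    manip.move_ptp([*q,hover],Rd(a)); print("width",round(manip.read_grip_width(),3))
    manip.move_l([*q,zt+.004],Rd(a),.1)
    print("down",push([0,0,-1],.001,4,9,a),np.array(manip.read_ee_pos()).round(4))
    print("x",push([cth,sth,0],.0008,fx,18,a))
    if pushy: print("y",push([sth,-cth,0],.0008,fy,18,a))
    e=np.array(manip.read_ee_pos()); l=e[:2]-BP[:2]
    print("board frame",(cth*l[0]+sth*l[1]).round(4),(-sth*l[0]+cth*l[1]).round(4),"z",e[2].round(4),"w",manip.read_grip_width())
    manip.set_gripper(rel); manip.move_l([e[0],e[1],hover],Rd(a),.12); print("t",manip.read_time())
E
cat > go.py <<'E'
from h import *
import sys
def do(p,slot):
    phi=BP[2]+(0 if slot!=2 else np.pi); by=-.095+.044*(slot-1)
    a,b=pickyaws(p,p[2],bw(.014,by),phi)
    w=pick(p,okyaw(a),.036)
    if w<.08: print("MISSED"); return
    place(.014,by,okyaw(b),.044)
E
python3 - <<'E'
from go import *
C=[load(f"pics/w{i}.png") for i in range(3)]
def ob(v,M,idx,px): return [(C[v],M[i],np.array(p)/1.25) for i,p in zip(idx,px)]
p,r=fit(ob(0,BAR,[3,2,1,0],[(103,118),(383,145),(379,197),(107,172)])+ob(1,BAR,[3,2],[(384,30),(669,58)])+ob(2,BAR,[3,0],[(694,161),(685,212)]),[.42,.01,1.5])
print(p.round(4),r.round(1).tolist())
do(np.array([.6764,-.1399,-1.6561]),1)
manip.move_ptp([.5,.0,.27],Rd(np.pi)); manip.dwell(.2)
cal,im=snap("wrist","pics/w3.png"); cv2.imwrite("pics/v3.png",cv2.resize(im[:,:,::-1],(800,600),interpolation=cv2.INTER_CUBIC))
E
```

```text
[0.429  0.0133 1.4828] [[0.4, 0.3], [-0.4, -0.4], [-0.5, 0.6], [0.9, 1.0], [-1.5, -0.9], [1.3, -0.1], [1.1, -0.8], [-2.6, 0.3]]
pick width 0.133 0.131 F [ 0.6  0.1 -3.5] t 9.9
width 0.13
down (5, np.float64(12.0)) [0.6274 0.0302 0.0448]
x (6, np.float64(8.0))
y (5, np.float64(6.3))
board frame 0.0133 -0.0932 z 0.0449 w 0.1308677118881058
t 17.7917
```

View pics/v3.png

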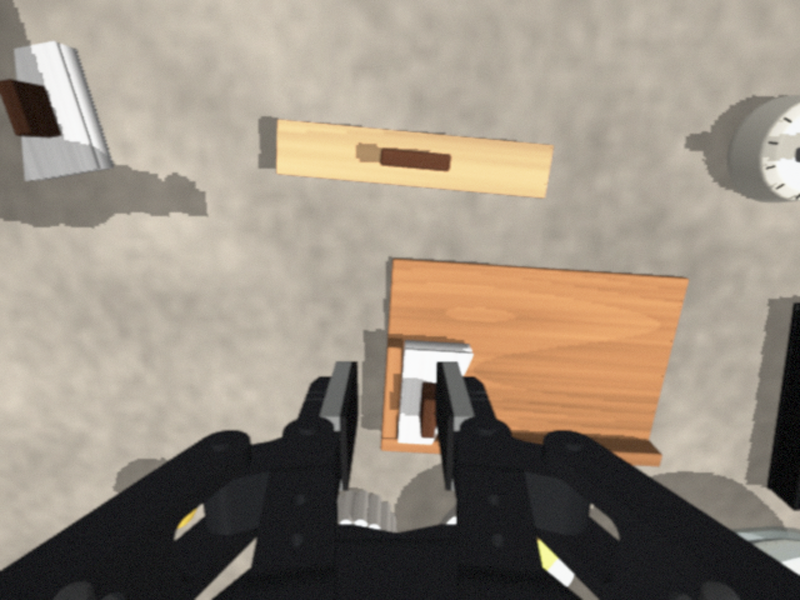

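Tin A sits flat in the cheek corner (lid around (403–470, 345–440)). The bar and tin B have not moved. Tin B goes next.

```bash
sed -i 's/place(.014,by,okyaw(b),.044)/place(.014,by,okyaw(b),.045,dy=.008)/' go.py; python3 - <<'E'
from go import *
do(np.array([.4284,-.2797,3.3065]),2)
manip.move_ptp([.43,-.25,.27],Rd(np.pi)); manip.dwell(.2)
cal,im=snap("wrist","pics/w4.png")
a=im[:,:,::-1]
manip.move_ptp([.5,.0,.27],Rd(np.pi)); manip.dwell(.2)
cal,im=snap("wrist","pics/w5.png"); b=im[:,:,::-1]
z=lambda i:cv2.resize(i,(400,600),interpolation=cv2.INTER_CUBIC)
cv2.imwrite("pics/v45.png",np.hstack([z(a[0:360,60:300]),z(b[60:420,260:500])]))
E
```

```text
pick width 0.004 -0.002 F [ 0.2  0.2 -0.7] t 23.925
MISSED
```

View pics/v45.png

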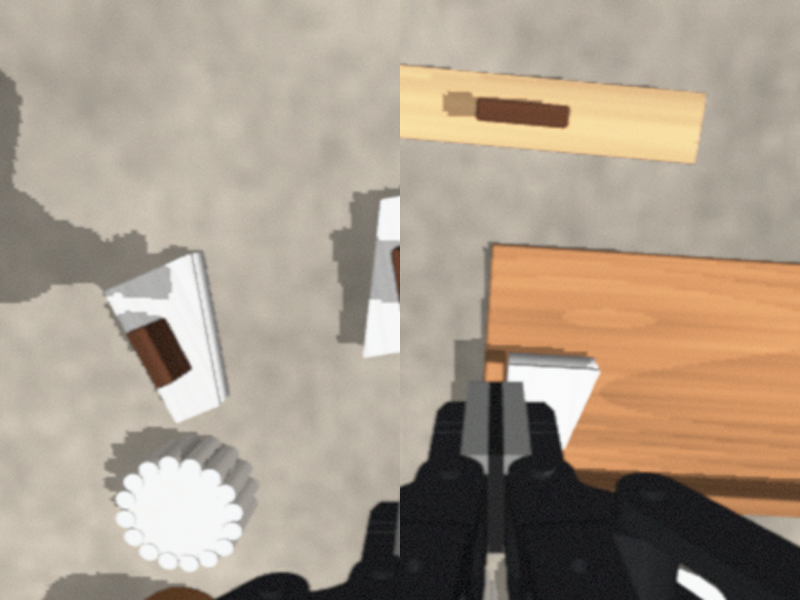

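Tin B is no longer where I measured it, so it was knocked, and the gripper closed on nothing. I'll measure it again from the same picture.

```bash
python3 - <<'E'
from h import *
a=cv2.imread("pics/w4.png"); print(manip.read_time())
cv2.imwrite("pics/v4c.png",cv2.resize(a[60:360,100:500],(800,600),interpolation=cv2.INTER_CUBIC))
E
```

```text
27.925
```

View pics/v4c.png

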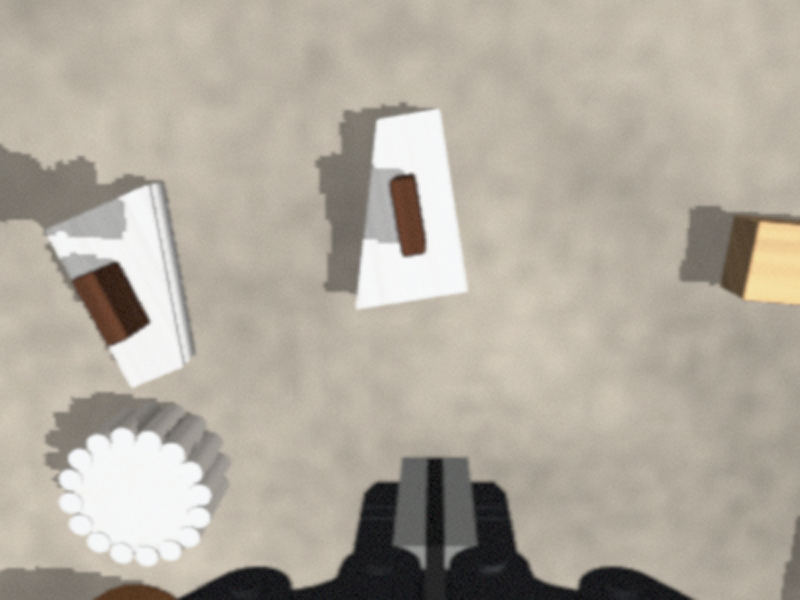

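Tin B corners in the crop: (438,109), (377,120), (357,308), (467,291). Tin C corners: (135,387), (186,364), (152,184), (47,235).

```bash
python3 - <<'E'
from go import *
C=load("pics/w4.png")
F=lambda px,p0: fit([(C,TIN[i],(100+u/2,60+v/2)) for i,(u,v) in enumerate(px)],p0)
B,r=F([(438,109),(377,120),(357,308),(467,291)],[.43,-.28,3.3]); print(B.round(4),r.round(1).tolist())
c,r=F([(135,387),(186,364),(152,184),(47,235)],[.438,-.407,.4]); print(c.round(4),r.round(1).tolist())
assert abs(B[0]-.43)<.1
do(B,2)
manip.move_ptp([.5,.0,.27],Rd(np.pi)); manip.dwell(.2)
cal,im=snap("wrist","pics/w5.png"); b=im[:,:,::-1]
manip.move_ptp([.43,-.25,.27],Rd(np.pi)); manip.dwell(.2)
cal,im=snap("wrist","pics/w6.png"); a=im[:,:,::-1]
z=lambda i:cv2.resize(i,(400,600),interpolation=cv2.INTER_CUBIC)
cv2.imwrite("pics/v56.png",np.hstack([z(a[60:360,60:260]),z(b[180:420,290:450])]))
E
```

```text
[ 0.3953 -0.2622  3.3089] [[0.2, -0.0], [-0.0, -0.1], [-0.2, 0.4], [0.1, -0.3]]
[ 0.4383 -0.4064  0.3993] [[0.6, -0.1], [-0.1, 1.0], [-1.3, 0.4], [0.4, -2.2]]
pick width 0.128 0.131 F [-0.2 -0.3 -3.3] t 33.1417
width 0.128
down (6, np.float64(10.8)) [0.6302 0.0771 0.0446]
x (8, np.float64(6.7))
y (11, np.float64(6.8))
board frame 0.0146 -0.0508 z 0.0448 w 0.13207819431814244
t 43.575
```

View pics/v56.png

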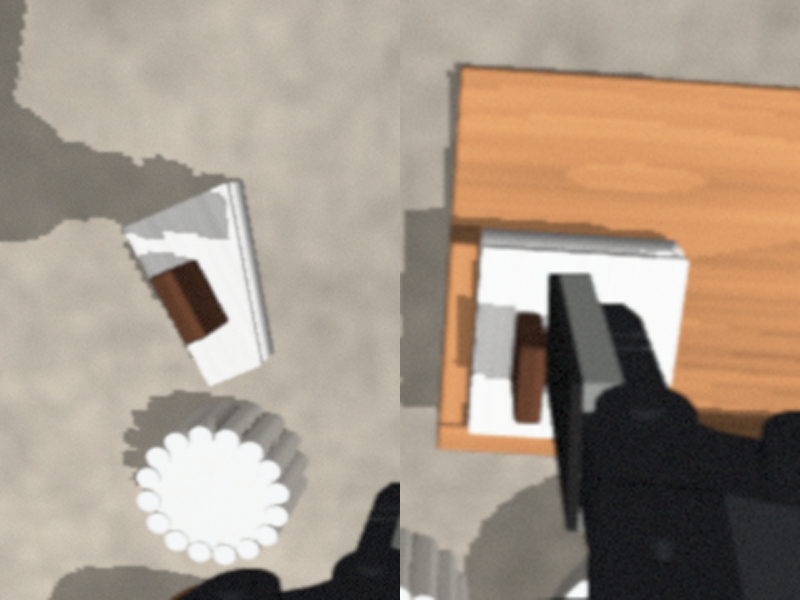

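The row is tight so far and tin C is unmoved. I'll place tin C in slot 3, then look at the row and the bar.

```bash
python3 - <<'E'
from go import *
do(np.array([.4383,-.4064,.3993]),3)
manip.move_ptp([.5,-.03,.27],Rd(np.pi)); manip.set_gripper(.9); manip.dwell(.2)
cal,im=snap("wrist","pics/w7.png")
cv2.imwrite("pics/v7.png",cv2.resize(im[80:400,200:627,::-1],(800,600),interpolation=cv2.INTER_CUBIC))
E
```

```text
pick width 0.131 0.13 F [-0.2 -0.2 -1.9] t 53.0583
width 0.13
down (6, np.float64(9.1)) [0.633  0.1211 0.0446]
x (9, np.float64(8.0))
y (3, np.float64(6.6))
board frame 0.015 -0.0005 z 0.0446 w 0.12633399486464986
t 62.2417
```

View pics/v7.png

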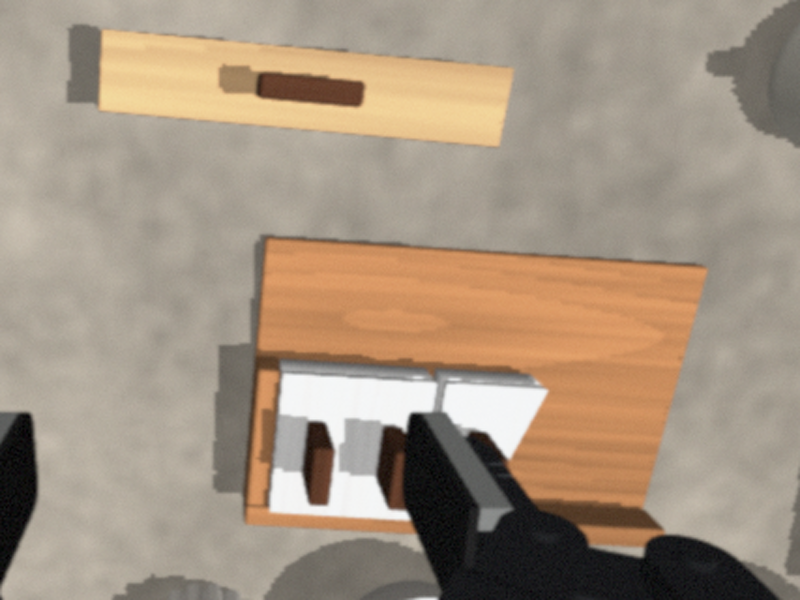

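Row: tins 1 and 2 are tight, but a gap of about 6 mm remains beside tin 3 (cols 434–441). That fits the -0.5 mm reading; it should be -6.8. I'll regrasp tin 3 and push it home.

```bash
cat >> h.py <<'E'
def rl():
    c,s=np.cos(BP[2]),np.sin(BP[2]); e=np.array(manip.read_ee_pos()); l=e[:2]-BP[:2]
    return np.array([c*l[0]+s*l[1],-s*l[0]+c*l[1],e[2]]).round(4)
E
python3 - <<'E'
from go import *
q=bw(.015,-.0005); a=okyaw(BP[2]); c,s=np.cos(BP[2]),np.sin(BP[2])
if abs(manip.read_qpos()[5])>5: pass
manip.set_gripper(.3); manip.move_ptp([*q,.16],Rd(a)); manip.move_l([*q,.0455],Rd(a),.1)
manip.set_gripper(0.,50); print(manip.read_grip_width(),manip.read_force().round(1))
e=np.array(manip.read_ee_pos()); manip.move_l(e+[0,0,.0004],Rd(a),.02); print(manip.read_force().round(1))
print("y",push([s,-c,0],.0008,12,14,a),rl())
print("x",push([c,s,0],.0008,8,6,a),rl())
e=np.array(manip.read_ee_pos()); manip.set_gripper(.3); manip.move_l([*e[:2],.16],Rd(a),.12)
manip.move_ptp([.5,-.03,.27],Rd(np.pi)); manip.set_gripper(.9); manip.dwell(.2)
cal,im=snap("wrist","pics/w8.png"); print(manip.read_time())
cv2.imwrite("pics/v8.png",cv2.resize(im[80:400,200:627,::-1],(800,600),interpolation=cv2.INTER_CUBIC))
E
```

```text
0.1299410051623432 [-1.1 -1.1  5.5]
[-1.   0.2 -0.5]
y (11, np.float64(12.9)) [ 0.0151 -0.0075  0.0465]
x (2, np.float64(8.2)) [ 0.0156 -0.0073  0.0464]
79.575
```

View pics/v8.png

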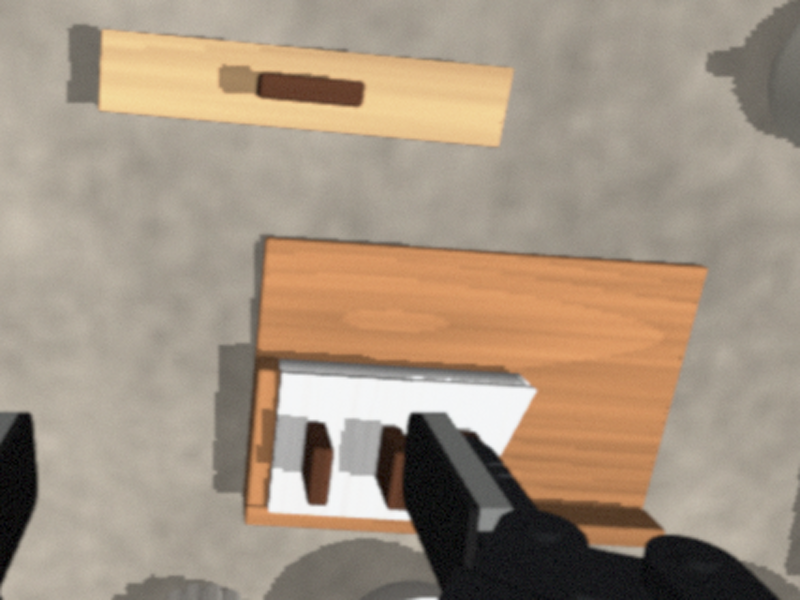

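The row is now tight with no gaps visible. Next is the bar; I'll check its pose in this picture first.

```bash
python3 - <<'E'
from go import *
C=load("pics/w8.png"); k=427/800
B,r=fit([(C,BAR[i],(200+u*k,80+v*k)) for i,(u,v) in zip([3,2,1,0],[(103,29),(513,67),(500,146),(99,109)])],[.43,.013,1.48]); print(B.round(4),r.round(1).tolist())
phi=BP[2]+np.pi/2
a,b=pickyaws(B,B[2],bw(-.051,-.005),phi)
w=pick(B,okyaw(a),.041)
if w>.08: place(-.051,-.005,okyaw(b),.050,dx=-.006,dy=0,pushy=False,fx=9)
manip.move_ptp([.5,.1,.27],Rd(np.pi)); manip.set_gripper(.9); manip.dwell(.2)
cal,im=snap("wrist","pics/w9.png"); print(manip.read_time())
cv2.imwrite("pics/v9.png",cv2.resize(im[80:400,150:577,::-1],(800,600),interpolation=cv2.INTER_CUBIC))
E
```

```text
[0.4291 0.014  1.4832] [[-0.5, -0.6], [1.2, -0.2], [-0.3, 0.3], [-0.1, 0.6]]
pick width 0.132 0.127 F [-0.5 -0.3 -2.4] t 84.2
width 0.125
down (6, np.float64(13.7)) [0.5668 0.1193 0.0496]
x (10, np.float64(11.6))
board frame -0.0505 -0.0049 z 0.0497 w 0.12790603527989616
t 91.4917
93.7583
```

View pics/v9.png

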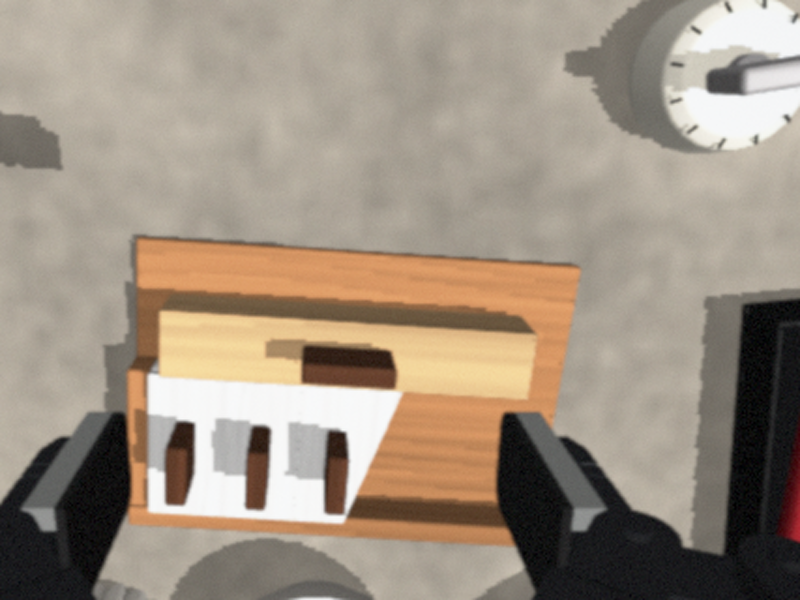

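The bar lies flush along the tins' free ends, parallel to the board and centred. Now the key: grip the wing with J6 near its lower end and turn in steps, watching the torque.

```bash
cat > k.py <<'E'
from h import *
def grab(a,P=(.4217,.3143)):
    manip.set_gripper(.45); manip.move_ptp([*P,.16],Rd(a)); manip.move_l([*P,.052],Rd(a),.1)
    manip.set_gripper(0.,60); print("w",manip.read_grip_width(),"F",manip.read_force().round(1),"J6",manip.read_qpos()[5])
def turn(total,step=.25,tmax=1.0):
    q=np.array(manip.read_qpos()); t0=manip.read_ft_torque()[2]; d=0; L=[]
    while d<total-1e-6:
        s=min(step,total-d); q[5]+=s; d+=s; manip.move_j(q)
        m=manip.read_ft_torque()[2]-t0; L.append(round(float(m),2))
        if abs(m)>tmax: print("STOP"); break
    print("turned",round(d,2),L,"J6",q[5],"F",manip.read_force().round(1),"t",manip.read_time())
def rel():
    e=np.array(manip.read_ee_pos()); manip.set_gripper(.45); manip.move_l([*e[:2],.16],None,.12)
E
python3 - <<'E'
from k import *
grab(1.74+np.pi-2*np.pi)
q=manip.read_qpos()[5]
turn(2.7-q if q<0 else .2)
rel()
E
```

```text
w 0.1253609048393328 F [ 1.3 -1.5  5.3] J6 -2.758786382606649
turned 5.46 [-0.04, -0.05, -0.02, -0.03, -0.1, 0.01, -0.01, 0.02, -0.0, 0.0, -0.05, 0.03, -0.0, -0.06, 0.03, -0.01, 0.02, -0.01, -0.0, -0.04, 0.01, -0.0] J6 2.7 F [ 4.2  3.5 -2.8] t 104.65
```

```bash
python3 - <<'E'
from k import *
grab(okyaw(1.74+np.pi-5.46+np.pi))
turn(.9,.1,.4)
rel()
manip.move_ptp([.42,.16,.27],Rd(np.pi)); manip.set_gripper(.9); manip.dwell(.3)
cal,im=snap("wrist","pics/w10.png"); print(manip.read_time())
cv2.imwrite("pics/v10.png",cv2.resize(im[:,:,::-1],(800,600),interpolation=cv2.INTER_CUBIC))
E
```

```text
w 0.12998259946360352 F [1.1 4.4 2.2] J6 -0.4405017981581186
STOP
turned 0.4 [-0.02, -0.05, -0.05, 1.29] J6 -0.040501798158118524 F [-1.1  1.4  0.1] t 111.5167
114.9
```

View pics/v10.png

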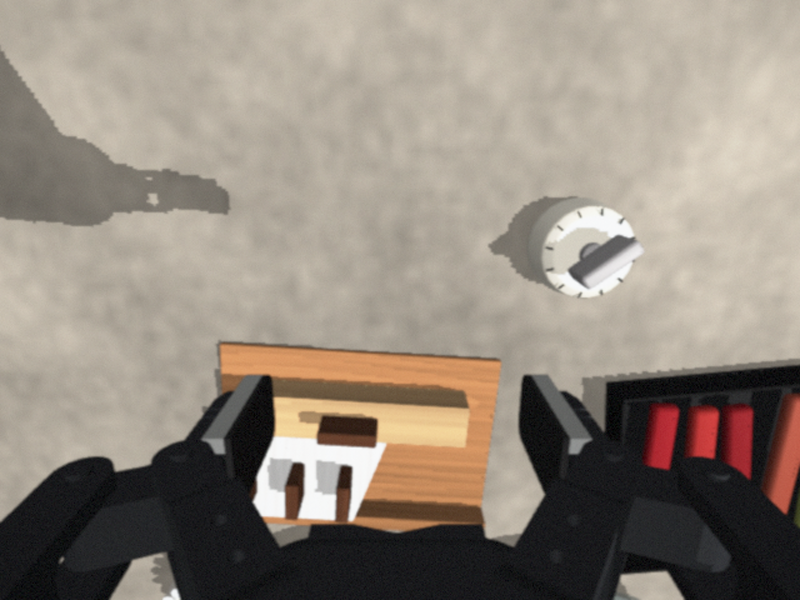

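The torque jumped from 0.05 to 1.29 N m, so the key is at its stop. The row and bar look unchanged, with tin 1 partly hidden by a finger, and the robot is clear.

```bash
python3 -c "
from bench import manip, grab_frame, get_calibration; print(manip.sign_off())"
```

```text
the job is handed in; nothing more can be done
None
```

I handed the job in with all three tins packed tight from the cheek, the bar flush along their free ends and centred, and the key wound to its stop; sign-off returned no verdict.

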